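# Test spring plungers on a bench spring tester and sort them by stiffness

### The arm

A 7-joint arm with a two-finger parallel gripper is mounted at the origin on a cart in front of the work surface, level with it; the furniture and walls round the work are solid. World frame = base frame: x ahead of the robot, y to its left, z up, the work surface at z = 0. Lengths are in mm, angles in rad, forces in N, time in s.
With the tool pointing down it reaches from about 400 to 850 mm from the base axis. Payload 4.5 kg.
Tool frame: the origin (TCP) lies between the finger pads; the fingertips stand 11 mm ahead of it and the grasp point (between the pads) lies 8 mm behind it; z points along the fingers, y is the line along which they close (so a half turn about z gives the same grasp; the last joint's range is limited). The gripper opens to 88 mm and grips with 3 to 60 N. Pads are 18 mm wide; open, the fingers measure 123 mm over their backs; the gripper's body (75 mm by 187 mm) begins 45 mm behind the grasp point.
Start: joints at [1.366, 0.689, -0.195, 1.565, 0.157, 0.902, -0.215], TCP at [147.863, -607.28, 249.743] pointing down, gripper open.
Joint ranges: [-3.01, 3.01], [-0.46, 2.08], [-1.47, 1.51], [0.13, 2.56], [-1, 4.14], [0.04, 2.09], [-2.66, 2.66]. Speed limits (rad/s): [2.57, 2.57, 3.14, 3.14, 3.14, 3.14, 3.14].

### API

Orientations are given as a unit quaternion [w, x, y, z].
In Python, from plant import ctrl gives the robot as it stands.
- The arm moves only by the tool drive_tool, never from a script. Its arguments are lists of equal length, an entry for each row: "delta_rot": the turn, a rotation vector about the world's x, y, z each as a share of 4 degrees, from -1 to 1, a list of three; "travel": the shift along the world's x, y, z each as a share of 60 mm, from -1 to 1, a list of three; "claw": the opening, from 0 (shut) to 1 (fully open). A call has 1 to 12 rows; each row shifts and turns the commanded pose from where the row before left it; what a row does not reach is not made up. A row lasts 1/8 s, in which the tool goes at most 62.5 mm and 10.7 degrees, less where a joint would pass 70% of its speed; a pose out of reach is approached as far as the arm can. A call with a number of a shift or a turn outside -1 to 1 is refused whole. A call with a gripper value outside its range is refused whole. The fingers move at their own pace and stop on an object; "force" is the grip in N (left out, the last holds). Time passes only in rows, so rows that do not move let the fingers close. It gives the time, the measured TCP pose, the force, the opening and the grip force at its end, in the units of the state.
- ctrl.read_state(): the state, without advancing time (a new reading comes with each control period).
- ctrl.capture(name): name is "side" or "top"; returns (picture, depth): 400x640x3 uint8, red, green, blue; 400x640 float32, mm along the optical axis (not along the pixel's ray), 0 where there is no reading.
- ctrl.camera_info(name): a dict with "fov_y" (degrees; the focal length in pixels is half the picture's height over the tangent of half this angle, whatever the lens; pixels are square), "cx", "cy" (the principal point, pixels), "camera_from_world" (4x4, takes a point from world to camera coordinates). Camera axes: x right, y down, z forward; pixel columns grow to the right and rows downward; lengths in mm; the calibration is good to about 2 mm. A picture is of the moment at which its call begins. camera_info takes no time and is no camera call.
- ctrl.job_done(): hands the job in; it is judged then, once.
The state is a dict: "time_s": time; "joint_positions": joint angles; "joint_velocities": joint speeds; "effort": joint torques, N m; "ee_pos": TCP position; "eef_rot": TCP orientation; "ft_force": force on the tool from outside, world axes, zero at the start; "wrist_torque": the same for the moment, N m; "width": finger opening in mm; "gripper_force": force on a finger pad.
Only numpy, scipy, OpenCV 4.12 (cv2) and the standard library are available. Lean on these libraries where they do the work, as an engineer would, in place of code of your own. Each camera call takes 0.05 s, during which the arm holds its last target. There are 200 camera calls.

### The job

Squeeze the guard's two side buttons together to unclip it from the spring tester and put it aside; then stand each spring plunger in turn on the tester's plate, gently press its cap down until the cap's top is level with the height mark on the post but no deeper, and read the dial while it is held there (press plungers nowhere but on the plate). A plunger that brings the hand past the long tick goes standing into the wooden tray, one that stays short of it goes standing on the brass dish. At the end clip the guard back on over the plate with both buttons sprung out, and leave the other things on the bench where they are.

Things in the scene. Friction and masses are not known exactly. Their poses are not given: they have to be found in the camera images.
- tester: Spring tester fixed to the bench: a grey box base 100 mm (x) by 150 mm (y), 30 mm high. Origin: on the bench straight below the centre of its round plate. In its own frame the base runs from x -47 to +53 and y -52 to +98 mm; the dial lies toward +y, the height post toward +x. Two steel catches (26 mm long in x) stand on the base at y = +/-34.5 to +/-45 mm; their lips overhang inward, underside 13 mm and top 17 mm above the base top.
- plate_top (a point): Centre of the upper face of the tester's round steel plate (44 mm across, 36 mm above the bench unloaded), covered by the guard at the start. The plate sinks up to about 2 mm under load (8 N per mm).
- notch (a point): Middle of the front edge of the height mark: a thin dark blade on the upright post (14 mm wide, top 102 mm above the bench) 40 mm behind the plate's centre in the tester's +x. The blade's top face is the marked height, 56 mm above the unloaded plate (92 mm above the bench).
- pointer (a joint): Dial hand, rad: 0 with the plate empty (hand points to the tester's -x), growing clockwise seen from above by about 0.12 rad per newton on the plate, a standing plunger's own weight (about 0.15 to 0.2 rad) included. A thin tick every 0.3 rad; the one LONG, THICK tick is at 1.2 rad. Dial 48 mm across, centre 71 mm from the plate's centre toward the tester's +y and 3 mm toward +x.
- guard: Clip-on grey plastic guard box over the plate, 60 mm (x) by 56 mm (y), 48 mm high, open below, about 0.1 kg. Origin: centre of its underside. When fitted it sits on the base (origin 30 mm above the bench, over the plate's centre) with its axes along the tester's. A black spring button on each y side; each button carries a toe that hooks (with a little play) outward under the steel catch and is freed by squeezing the buttons inward together. Either way round (half turn) fits.
- button_a (a joint): The guard's button on its +y side, m: 0 out (latched), 0.005 fully in. Pad 20 mm wide (x), from 24 to 46 mm above the guard's underside, faces 68 mm apart over both buttons when out and 58 mm when fully in; about 4 N each fully in. Toes reach 37.5 mm from the middle when out, 32.5 mm when in (4 to 9 mm above the underside).
- button_b (a joint): The same button on the guard's -y side.
- tray: Shallow wooden tray fixed to the bench, 104 by 104 mm outside, walls 5 mm thick and 20 mm high, floor 5 mm thick. Origin: centre of its underside. (The bench's near edge runs from about world (0.35, 0) to (0.44, -0.45) m; its left end is near y = 0.12.)
- brass_dish: Flat round brass dish fixed to the bench, 110 mm across, to be taken as a flat disc 11 mm high. Origin: centre of its underside. (Behind it a window sill, 152 to 180 mm up, overhangs the bench: its front edge runs from world (0.63, 0) to (0.74, -0.41) m.)
- plunger_1: Spring plunger (two or three of four are present; all look alike, some springs are stiffer): round steel foot 40 mm across and 6 mm high, aluminium barrel 34 mm across up to 34 mm, then a clear sleeve with the coil, and a dark steel cap 28 mm across from 52 mm to the top at 67 mm. About 0.15 kg. Origin: centre of the foot's underside; z up.
- plunger_1_cap (a joint): How far its spring cap is pressed down, m: 0 free, stop at 0.015. Springs back. Force 5 to 13 N at the mark, depending on the spring.
- plunger_1_ring (a joint): How far its black rubber drag ring (29 mm across, 3 mm high, just under the cap) has been pushed down by the cap, m; the ring stays at the deepest point reached. 0 at the start. Pressed to the mark on the tester it reads about 0.0085 to 0.0105.
- plunger_2: Another spring plunger like plunger_1.
- plunger_2_cap (a joint): Its cap, likewise.
- plunger_2_ring (a joint): Its drag ring, likewise.
- plunger_3: Another spring plunger like plunger_1.
- plunger_3_cap (a joint): Its cap, likewise.
- plunger_3_ring (a joint): Its drag ring, likewise.
- plunger_4: Another spring plunger like plunger_1.
- plunger_4_cap (a joint): Its cap, likewise.
- plunger_4_ring (a joint): Its drag ring, likewise.
- eraser: Bystander: plastic eraser lying flat, 18 by 38 by 11 mm. Origin: centre of its underside.
- ink_jar: Bystander: round ink jar, 47 mm across, 44 mm high. Origin: centre of its underside.
- small_jar: Bystander: small round jar, 36 mm across, 48 mm high. Origin: centre of its underside.
Mind the look-alikes: they are no part of the job. What is shaped like the plunger_4 but pink is not meant.

How it is judged (in metres and radians):
On the way, in this order (a step that is already met when the one before it is completed fails the run):
1. the guard is unclipped and lifted off the tester (distance between guard and plate_top above 0.06 m), for 0.2 s.
2. a plunger standing on the plate is pressed to the mark (((horizontal distance between plunger_1 and plate_top below 0.02 m and value of joint plunger_1_cap between 0.007 and 0.0125 m) or (horizontal distance between plunger_2 and plate_top below 0.02 m and value of joint plunger_2_cap between 0.007 and 0.0125 m) or (horizontal distance between plunger_3 and plate_top below 0.02 m and value of joint plunger_3_cap between 0.007 and 0.0125 m) or (horizontal distance between plunger_4 and plate_top below 0.02 m and value of joint plunger_4_cap between 0.007 and 0.0125 m))), for 0.2 s.
At the end, for the whole second after the job is handed in: All plungers upright at rest, cap up, ring at 7-12.5 mm; stiff ones (hand past the long tick) on the tray floor, centre within 45 mm of its centre along each side; soft ones on the dish within 50 mm of its centre; guard on the tester within 8 mm, level, both buttons out to 1.5 mm (x of plunger_1 in the frame of tray between -0.045 and 0.045 m and y of plunger_1 in the frame of tray between -0.045 and 0.045 m and height (world z) of each of plunger_1, plunger_2 below 0.012 m and angle between each of plunger_1, plunger_2, plunger_3, plunger_4's own z axis and vertical below 0.15 rad and value of joint plunger_1_ring between 0.007 and 0.0125 m and value of joint each of plunger_1_cap, plunger_2_cap, plunger_3_cap, plunger_4_cap below 0.002 m and linear speed of each of plunger_1, plunger_2, plunger_3, plunger_4 below 0.02 m/s and x of plunger_2 in the frame of tray between -0.045 and 0.045 m and y of plunger_2 in the frame of tray between -0.045 and 0.045 m and value of joint plunger_2_ring between 0.007 and 0.0125 m and horizontal distance between each of plunger_3, plunger_4 and brass_dish below 0.05 m and height (world z) of plunger_3 between 0.006 and 0.018 m and value of joint plunger_3_ring between 0.007 and 0.0125 m and height (world z) of plunger_4 between 0.006 and 0.018 m and value of joint plunger_4_ring between 0.007 and 0.0125 m and z of guard in the frame of tester below 0.033 m and horizontal distance between guard and tester below 0.008 m and angle between guard's own z axis and vertical below 0.08 rad and value of joint each of button_a, button_b below 0.0015 m); the robot touches nothing.
It fails at once if a plunger is pressed by more than 4 mm away from the tester's plate ((value of joint plunger_1_cap above 0.004 m and horizontal distance between plunger_1 and plate_top above 0.03 m) or (value of joint plunger_2_cap above 0.004 m and horizontal distance between plunger_2 and plate_top above 0.03 m) or (value of joint plunger_3_cap above 0.004 m and horizontal distance between plunger_3 and plate_top above 0.03 m) or (value of joint plunger_4_cap above 0.004 m and horizontal distance between plunger_4 and plate_top above 0.03 m)).
It fails at once if the eraser is pushed more than 30 mm away (distance of eraser from where it was at the start of the episode above 0.03 m).
It fails at once if the ink jar is pushed more than 30 mm away (distance of ink_jar from where it was at the start of the episode above 0.03 m).
It fails at once if the small jar is pushed more than 30 mm away (distance of small_jar from where it was at the start of the episode above 0.03 m).
Of plunger_1, plunger_2, plunger_3, plunger_4 only 2 to 3 are there at a start; the rules pass over those that are not, and their reading is None.
At some moment in a run one of plunger_1, plunger_2, plunger_3, plunger_4 may be knocked a few centimetres aside while the robot is not near it.
Once in a run the grip may slacken for a moment while it holds something.
It also fails if it takes over 210 s, if anything falls off the work surface, if the arm or the gripper's body presses on something with over 40 N, if the wrist force passes 120 N, or if a joint passes its speed limit or range.

## Working session

There is one attempt and no reset: what is moved stays moved. The work goes in short steps, Python scripts to look and compute and a tool call to move; the robot and the scene stay as the last step left them, time stands still between calls to the robot, and variables do not carry over. Pictures are saved under pics/ and viewed, at most 14 in all, crops included, and the job is handed in when it is done.

Besides the shell and the picture viewer there is one more tool, called in YAML: its name, and indented under it one key for each argument. drive_tool: Moves the arm, as the interface text tells. Shift numbers are shares of 60 mm and turn numbers shares of 4 degrees, none past 1 either way. Its arguments: {"type":"object","properties":{"delta_rot":{"type":"array"},"travel":{"type":"array"},"claw":{"type":"array"},"force":{"type":"number"}},"required":["delta_rot","travel","claw"]}

```bash
ls; mkdir -p pics
cat > h.py <<'E'
import numpy as np, cv2
from plant import ctrl
def cam(n):
    i=ctrl.camera_info(n); f=200/np.tan(np.radians(i["fov_y"])/2); return f,i["cx"],i["cy"],np.array(i["camera_from_world"])
def cast(n,u,v,z):
    f,cx,cy,T=cam(n); R=T[:3,:3]; o=-R.T@T[:3,3]; d=R.T@np.array([(u-cx)/f,(v-cy)/f,1]); return o+d*(z-o[2])/d[2]
def proj(n,p):
    f,cx,cy,T=cam(n); q=T[:3,:3]@np.array(p)+T[:3,3]; return cx+f*q[0]/q[2],cy+f*q[1]/q[2]
def cloud(n,dep):
    f,cx,cy,T=cam(n); v,u=np.mgrid[:400,:640]; c=np.stack([(u-cx)/f*dep,(v-cy)/f*dep,dep],-1); return (c-T[:3,3])@T[:3,:3]
def shot(n,name):
    p,d=ctrl.capture(n); cv2.imwrite(f"pics/{name}.png",p[:,:,::-1]); np.save(f"pics/{name}.npy",d); return p,d
E
python3 - <<'E'
from h import *
for n in("side","top"):
    shot(n,n+"0"); f,cx,cy,T=cam(n); R=T[:3,:3]; print(n,f,cx,cy,(-R.T@T[:3,3]).round(),R.round(2).tolist())
print(ctrl.read_state())
E
```

```text
pics
side 426.00636240982027 326.1535946189859 192.40637906693988 [ 352. -994.  429.] [[0.97, -0.24, 0.01], [-0.08, -0.37, -0.92], [0.22, 0.9, -0.38]]
top 388.633212023192 316.23046392410424 204.55697148500832 [ 520. -201. 1007.] [[0.02, -1.0, 0.0], [-1.0, -0.02, -0.06], [0.06, -0.0, -1.0]]
{'time_s': 0.1, 'joint_positions': array([ 1.36575321,  0.68991998, -0.19453746,  1.56621371,  0.15729276,
        0.90250603, -0.21512403]), 'joint_velocities': array([ 0.00038801, -0.00269877,  0.00279029, -0.00267286,  0.00010782,
       -0.00221189, -0.00043745]), 'effort': array([-2.39608096e-03, -5.28493488e+01, -1.27152979e+00, -1.53835738e+01,
       -5.26914408e-02,  1.97015739e-03,  5.04980130e-05]), 'ee_pos': array([ 147.70336282, -606.738191  ,  248.98527258]), 'eef_rot': array([-8.14472971e-04,  9.92873922e-01,  1.19166642e-01, -1.49161059e-04]), 'ft_force': array([ 0.14624002,  0.01225959, -0.47487534]), 'wrist_torque': array([ 0.02338224, -0.02004416, -0.03813565]), 'gripper_force': 0.0, 'width': 87.90132768929749}
```

View pics/side0.png

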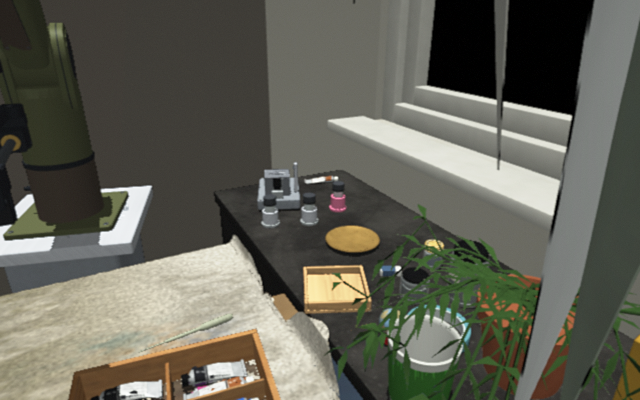

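View pics/top0.png

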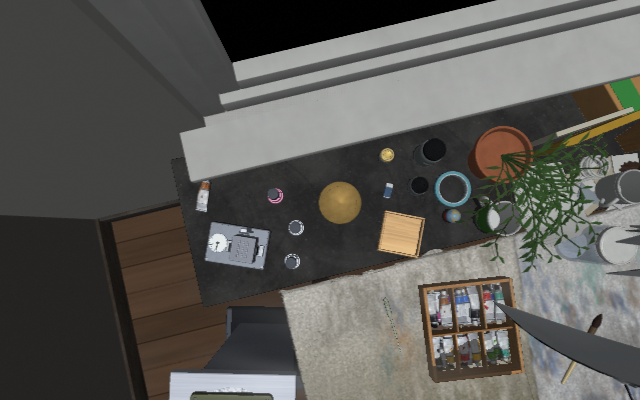

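Run:
```python
from h import *
p=cv2.imread("pics/top0.png"); d=np.load("pics/top0.npy"); P=cloud("top",d)
cv2.imwrite("pics/crop0.png",cv2.resize(p[150:290,180:320],(700,700),interpolation=cv2.INTER_CUBIC))
s=cv2.imread("pics/side0.png"); cv2.imwrite("pics/crop1.png",cv2.resize(s[140:330,200:450],(800,608)[:2] if 0 else (780,593),interpolation=cv2.INTER_CUBIC))
for lab,(u,v) in dict(bench=(310,280),dish=(340,202),tray=(401,234),pl1=(296,228),pl2=(292,261),pink=(275,196),base=(262,255),dial=(218,242),guard=(243,248)).items():
    print(lab,P[v,u].round(1),cast("top",u,v,0).round(1))
def blobs(m,n):
    c,_=cv2.findContours(m.astype(np.uint8),cv2.RETR_EXTERNAL,cv2.CHAIN_APPROX_NONE)
    for k in c:
        if cv2.contourArea(k)>40:
            r=cv2.minAreaRect(k); print(n,np.round(r[0],1),np.round(r[1],1),round(r[2],1),cv2.contourArea(k))
Z=P[:,:,2]; roi=np.zeros(Z.shape,bool); roi[150:300,190:430]=1
blobs(roi&(Z>22)&(Z<40)&(P[:,:,1]>-130),"base")
blobs(roi&(Z>55)&(Z<110)&(P[:,:,0]<600),"tall")
blobs(roi&(Z>70)&(Z<86)&(P[:,:,0]<600),"guardtop")
hsv=cv2.cvtColor(p,cv2.COLOR_BGR2HSV)
blobs(roi&(hsv[:,:,1]>90)&(hsv[:,:,0]>10)&(hsv[:,:,0]<30)&(hsv[:,:,2]>70),"yellow")
```

```text
bench [ 387.8 -191.6   -1.2] [ 388.  -191.7    0. ]
dish [ 590.2 -264.8    2. ] [ 590.3 -264.9    0. ]
tray [ 511.  -423.2    5. ] [ 510.9 -424.3    0. ]
pl1 [ 520.3 -155.7   68.7] [ 520.3 -152.3    0. ]
pl2 [ 441.  -148.    66.9] [ 435.4 -144.2    0. ]
pink [ 596.8 -102.5   65.4] [602.1 -95.6   0. ]
base [452.  -72.2  42.4] [449.  -66.6   0. ]
dial [481.4  38.2  39.1] [479.8  47.8   0. ]
guard [470.2 -32.   81.5] [465.8 -17.1   0. ]
base [237.2 245.2] [60. 40.] 8.9 2295.0
tall [290.8 262.8] [10.6 11.3] 45.0 93.5
tall [242.9 248.7] [29.4 25.7] 9.0 626.0
tall [294.5 227. ] [10. 11.] 90.0 86.0
guardtop [242.7 248.8] [29.  25.4] 9.0 601.0
yellow [425.5 293. ] [12.  7.] 90.0 48.0
yellow [195. 289.] [20. 10.] 90.0 141.0
yellow [192.  265.5] [ 4. 23.] 0.0 47.5
yellow [400.8 234.1] [42.4 41.4] 11.3 1623.5
yellow [339.5 202. ] [41.7 41.7] 45.0 1370.0
yellow [386.5 155. ] [10. 13.] 90.0 108.5
```

View pics/crop0.png

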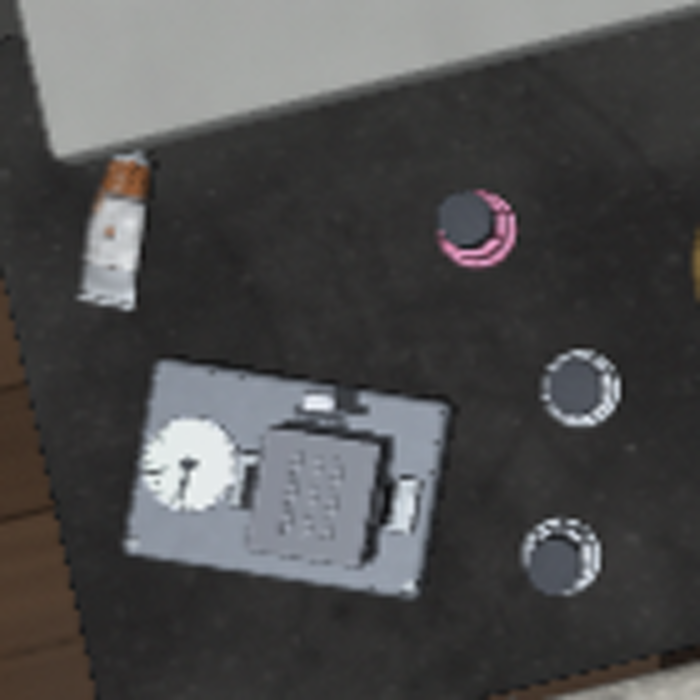

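View pics/crop1.png

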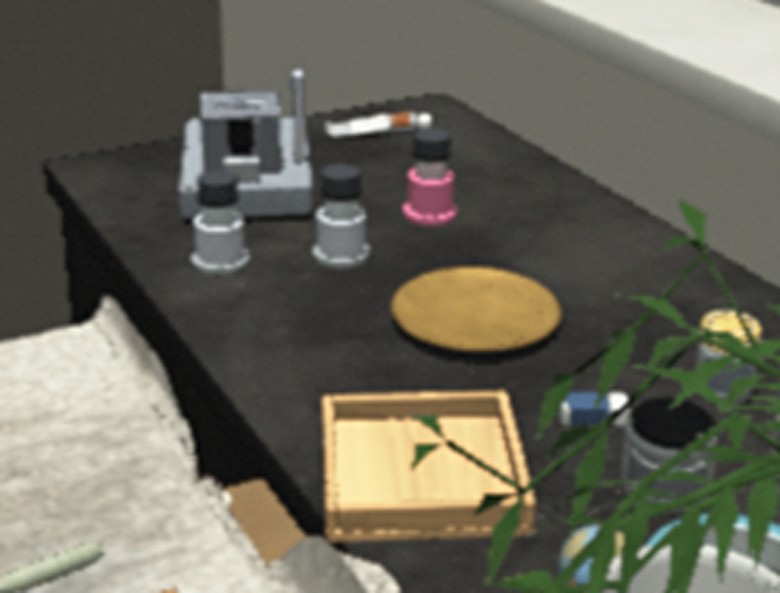

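Run:
```python
from h import *
d=np.load("pics/top0.npy"); P=cloud("top",d);Z=P[:,:,2]
roi=np.zeros(Z.shape,bool); roi[150:300,190:275]=1
f,cx,cy,T=cam("top")
print("guard ctr",cast("top",242.8,248.7,78),"base ctr",cast("top",237.2,245.2,30))
# long axis direction of guardtop in world: image angle 9deg
for a in(9.0,):
    u=np.array([np.cos(np.radians(a)),np.sin(np.radians(a))]); A=cast("top",237,245,30);B=cast("top",237+30*u[0],245+30*u[1],30); print("axis along dial->guard",np.degrees(np.arctan2(*(B-A)[[1,0]])))
print("plA",cast("top",294.5,227,67),"plB",cast("top",290.8,262.8,67))
print("dish",cast("top",339.5,202,8),"tray",cast("top",400.8,234.1,15), "post?",cast("top",247.5,230,102))
print("pink",P[196,275], "eraser",cast("top",388,190,10),"blackjar",P[185,419],"tube",cast("top",203,195,5))
```

```text
guard ctr [468.3712058  -30.91122458  78.        ] base ctr [474.09881091  -7.84077045  30.        ]
axis along dial->guard -97.67672538452028
plA [ 522.64805484 -151.88384397   67.        ] plB [ 436.63862693 -145.21705103   67.        ]
dish [ 589.73493155 -263.11747163    8.        ] tray [ 510.79422989 -420.44663277   15.        ] post? [513.15190546 -44.73998542 102.        ]
pink [ 596.8050512  -102.47235015   65.35724417] eraser [ 623.44360757 -387.50274658   10.        ] blackjar [ 634.1902524  -458.32624417   44.10299239] tube [600.09310321  89.93386455   5.        ]
```

drive_tool:
  travel:
    - [0.44,0.8,0]
    - [0.44,0.8,0]
    - [0.44,0.8,0]
    - [0.44,0.8,0]
    - [0.44,0.8,0]
    - [0.44,0.8,0]
    - [0.44,0.8,0]
    - [0.44,0.8,0]
    - [0.44,0.8,0]
    - [0.44,0.8,0]
    - [0.44,0.8,0]
    - [0.44,0.8,0]
  delta_rot:
    - [0,0,-0.45]
    - [0,0,-0.45]
    - [0,0,-0.45]
    - [0,0,-0.45]
    - [0,0,-0.45]
    - [0,0,-0.45]
    - [0,0,-0.45]
    - [0,0,-0.45]
    - [0,0,-0.45]
    - [0,0,-0.45]
    - [0,0,-0.45]
    - [0,0,-0.45]
  claw: [1,1,1,1,1,1,1,1,1,1,1,1]
  force: 20

```text
time_s: 1.6
ee_pos: [465.2, -29.6, 249.6]
eef_rot: [0.0, 0.998, -0.07, -0.0]
ft_force: [-0.1, -1.1, -0.1]
width: 88.1
gripper_force: 0.0
```

drive_tool:
  travel:
    - [0.05,-0.02,-0.8]
    - [0,0,-0.8]
    - [0,0,-0.8]
    - [0,0,-0.5]
    - [0,0,-0.24]
    - [0,0,0]
    - [0,0,0]
    - [0,0,0]
    - [0,0,0]
    - [0,0,0]
    - [0,0,0]
    - [0,0,0]
  delta_rot:
    - [0,0,0.05]
    - [0,0,0]
    - [0,0,0]
    - [0,0,0]
    - [0,0,0]
    - [0,0,0]
    - [0,0,0]
    - [0,0,0]
    - [0,0,0]
    - [0,0,0]
    - [0,0,0]
    - [0,0,0]
  claw: [1,1,1,1,1,1,0.6,0.6,0.6,0.6,0.6,0.6]
  force: 20

```text
time_s: 3.1
ee_pos: [468.9, -29.6, 62.5]
eef_rot: [-0.002, 0.998, -0.066, 0.002]
ft_force: [-0.4, 6.3, 9.0]
width: 57.2
gripper_force: 20.0
```

Run:
```python
from h import *
s=ctrl.read_state(); print({k:np.round(s[k],3).tolist() for k in("ee_pos","eef_rot","ft_force","width","gripper_force","wrist_torque")})
```

```text
{'ee_pos': [468.944, -29.604, 62.507], 'eef_rot': [-0.002, 0.998, -0.066, 0.002], 'ft_force': [-0.364, 6.275, 9.015], 'width': 57.192, 'gripper_force': 20.001, 'wrist_torque': [1.501, -0.029, -0.055]}
```

drive_tool:
  travel:
    - [0,0,0.05]
    - [0,0,0.1]
    - [0,0,0.1]
  delta_rot:
    - [0,0,0]
    - [0,0,0]
    - [0,0,0]
  claw: [0.6,0.6,0.6]

```text
time_s: 3.48
ee_pos: [466.2, -34.4, 75.4]
eef_rot: [0.001, 0.998, -0.068, -0.002]
ft_force: [0.8, -7.6, -26.9]
width: 58.4
gripper_force: 20.2
```

Run:
```python
from h import *
s,_=shot("side","s1"); c=s[150:220,240:340]; cv2.imwrite("pics/s1c.png",cv2.resize(c[:,:,::-1],(800,560),interpolation=cv2.INTER_CUBIC))
s=ctrl.read_state(); print({k:np.round(s[k],3).tolist() for k in("ee_pos","ft_force","width","gripper_force","wrist_torque")})
```

```text
{'ee_pos': [466.249, -34.905, 75.877], 'ft_force': [1.047, -4.432, -20.627], 'width': 58.533, 'gripper_force': 20.09, 'wrist_torque': [-0.327, -0.176, 0.09]}
```

View pics/s1c.png

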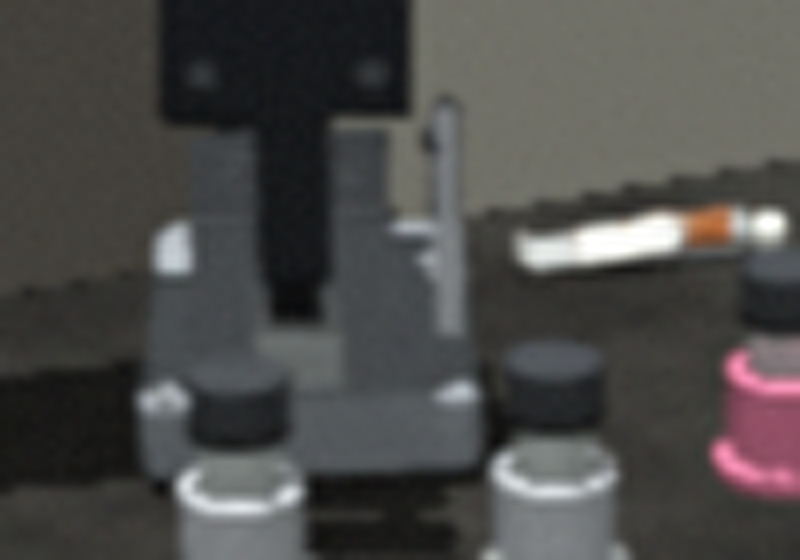

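Run:
```python
from h import *
for nm in("side0","s1"):
    P=cloud("side",np.load(f"pics/{nm}.npy"))
    for u,v in((215,150),(215,180),(215,210),(215,250),(215,300),(365,150),(365,180),(365,250),(365,300),(330,430),(300,355),(290,150),(290,250)):
        print(nm,(u,v),P[150+v//8,240+u//8].round(1).tolist())
```

```text
side0 (215, 150) [515.8, 761.7, -183.4]
side0 (215, 180) [442.9, -16.2, 77.7]
side0 (215, 210) [439.8, -45.8, 78.4]
side0 (215, 250) [438.8, -50.6, 67.7]
side0 (215, 300) [437.8, -54.3, 54.0]
side0 (365, 150) [579.3, 624.3, -140.9]
side0 (365, 180) [487.7, -26.8, 78.2]
side0 (365, 250) [482.7, -58.0, 67.0]
side0 (365, 300) [482.5, -56.6, 51.2]
side0 (330, 430) [468.8, -79.4, 20.7]
side0 (300, 355) [461.2, -70.4, 40.6]
side0 (290, 150) [553.9, 717.2, -170.9]
side0 (290, 250) [461.2, -59.8, 69.4]
s1 (215, 150) [443.4, -15.7, 87.8]
s1 (215, 180) [440.8, -39.2, 86.0]
s1 (215, 210) [438.5, -59.9, 83.6]
s1 (215, 250) [437.9, -60.4, 71.4]
s1 (215, 300) [437.7, -55.9, 54.6]
s1 (365, 150) [487.3, -30.9, 89.9]
s1 (365, 180) [484.7, -48.0, 85.9]
s1 (365, 250) [482.0, -63.4, 69.1]
s1 (365, 300) [481.5, -63.8, 54.1]
s1 (330, 430) [469.0, -78.3, 20.2]
s1 (300, 355) [461.2, -71.0, 40.9]
s1 (290, 150) [460.0, -79.3, 108.4]
s1 (290, 250) [459.1, -77.9, 76.3]
```

drive_tool:
  travel:
    - [0,0,-0.15]
    - [0,0,-0.08]
    - [0,0,0]
    - [0,0,0]
    - [0,0,0]
    - [0,0,0]
  delta_rot:
    - [0,0,0]
    - [0,0,0]
    - [0,0,0]
    - [0,0,0]
    - [0,0,0]
    - [0,0,0]
  claw: [0.6,0.6,0.6,1,1,1]

```text
time_s: 4.28
ee_pos: [467.6, -32.5, 62.5]
eef_rot: [0.0, 0.998, -0.067, -0.0]
ft_force: [0.3, 0.1, 1.1]
width: 84.6
gripper_force: 0.0
```

Run:
```python
from h import *
s,d=shot("side","s2"); P=cloud("side",d)
for u,v in((215,190),(215,250),(215,300),(365,190),(365,250),(365,300)): print(P[150+v//8,240+u//8].round(1).tolist())
s=ctrl.read_state(); print({k:np.round(s[k],3).tolist() for k in("ee_pos","eef_rot","ft_force","width")})
```

```text
[441.9, -26.0, 78.7]
[438.3, -56.1, 69.8]
[437.9, -53.7, 53.7]
[486.8, -32.2, 77.6]
[482.5, -59.5, 67.6]
[482.3, -57.8, 51.7]
{'ee_pos': [467.569, -32.574, 62.495], 'eef_rot': [0.0, 0.998, -0.067, -0.0], 'ft_force': [-0.529, -0.09, -0.079], 'width': 87.144}
```

drive_tool:
  travel:
    - [0.015,0.07,0]
    - [0,0,0]
    - [0,0,0]
    - [0,0,0]
    - [0,0,0]
    - [0,0,0]
    - [0,0,0]
  delta_rot:
    - [0,0,0]
    - [0,0,0]
    - [0,0,0]
    - [0,0,0]
    - [0,0,0]
    - [0,0,0]
    - [0,0,0]
  claw: [1,1,0.6,0.6,0.6,0.6,0.6]
  force: 12

```text
time_s: 5.2
ee_pos: [468.5, -28.4, 62.7]
eef_rot: [0.0, 0.998, -0.067, 0.0]
ft_force: [-1.2, 0.1, 3.6]
width: 57.1
gripper_force: 12.0
```

drive_tool:
  travel:
    - [0,0,0.07]
    - [0,0,0.07]
    - [0,0,0]
  delta_rot:
    - [0,0,0]
    - [0,0,0]
    - [0,0,0]
  claw: [0.6,0.6,0.6]
  force: 20

```text
time_s: 5.58
ee_pos: [468.8, -28.2, 71.2]
eef_rot: [-0.0, 0.998, -0.067, 0.0]
ft_force: [0.3, 0.1, 0.0]
width: 56.8
gripper_force: 20.0
```

drive_tool:
  travel:
    - [0,0,0.2]
    - [0,0,0.5]
    - [0,0,0.5]
    - [0,0,0.5]
    - [0,0,0]
  delta_rot:
    - [0,0,0]
    - [0,0,0]
    - [0,0,0]
    - [0,0,0]
    - [0,0,0]
  claw: [0.6,0.6,0.6,0.6,0.6]
  force: 20

```text
time_s: 6.2
ee_pos: [469.7, -28.4, 175.2]
eef_rot: [-0.0, 0.998, -0.067, 0.002]
ft_force: [0.5, -0.7, -2.2]
width: 56.8
gripper_force: 20.0
```

Run:
```python
from h import *
s,_=shot("side","s3"); c=s[120:220,210:350]; cv2.imwrite("pics/s3c.png",cv2.resize(c[:,:,::-1],(784,560),interpolation=cv2.INTER_CUBIC))
s=ctrl.read_state(); print({k:np.round(s[k],3).tolist() for k in("ee_pos","ft_force","width","gripper_force")})
```

```text
{'ee_pos': [468.983, -28.309, 173.937], 'ft_force': [-0.711, 0.729, -1.482], 'width': 56.623, 'gripper_force': 20.0}
```

View pics/s3c.png

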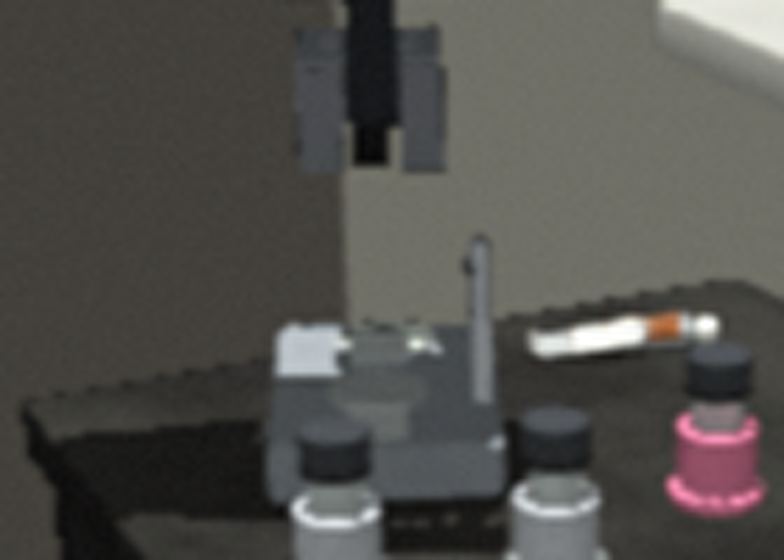

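drive_tool:
  travel:
    - [-0.04,-0.77,0]
    - [-0.04,-0.77,0]
    - [-0.04,-0.77,0]
    - [-0.04,-0.77,0]
    - [-0.04,-0.77,0]
    - [0,0,-0.7]
    - [0,0,-0.7]
    - [0,0,-0.7]
    - [0,0,-0.2]
    - [0,0,0]
  delta_rot:
    - [0,0,0]
    - [0,0,0]
    - [0,0,0]
    - [0,0,0]
    - [0,0,0]
    - [0,0,0]
    - [0,0,0]
    - [0,0,0]
    - [0,0,0]
    - [0,0,0]
  claw: [0.6,0.6,0.6,0.6,0.6,0.6,0.6,0.6,0.6,0.6]

```text
time_s: 7.5
ee_pos: [455.8, -258.8, 34.2]
eef_rot: [-0.0, 0.998, -0.067, -0.001]
ft_force: [0.3, 0.4, -1.2]
width: 56.5
gripper_force: 20.0
```

drive_tool:
  travel:
    - [0,0,-0.02]
    - [0,0,0]
    - [0,0,0]
    - [0,0,0]
    - [0,0,0]
    - [0,0,0.5]
    - [0,0,0.8]
    - [0,0,0.8]
    - [0,0,0.5]
    - [0.7,-0.3,0]
    - [0.7,-0.3,0]
    - [0,0,0]
  delta_rot:
    - [0,0,0]
    - [0,0,0]
    - [0,0,0]
    - [0,0,0]
    - [0,0,0]
    - [0,0,0]
    - [0,0,0]
    - [0,0,0]
    - [0,0,0]
    - [0,0,0]
    - [0,0,0]
    - [0,0,0]
  claw: [0.6,0.6,1,1,1,1,1,1,1,1,1,1]

```text
time_s: 9.0
ee_pos: [543.4, -296.1, 189.8]
eef_rot: [0.0, 0.998, -0.067, 0.002]
ft_force: [-1.5, 1.2, -0.2]
width: 88.5
gripper_force: 0.0
```

```bash
cat >> h.py <<'E'
def tops(d,lo,hi,n="top",ymax=-60,ymin=-400,amin=25,amax=1e9):
    P=cloud(n,d); Z=P[:,:,2]; m=(Z>lo)&(Z<hi)&(P[:,:,0]>380)&(P[:,:,0]<640)&(P[:,:,1]<ymax)&(P[:,:,1]>ymin)
    k,l,st,c=cv2.connectedComponentsWithStats(m.astype(np.uint8))
    for i in range(1,k):
        if amin<st[i,4]<amax: print(np.round(c[i],1),st[i,4],"z",np.median(Z[l==i]).round(1),"->",cast(n,*c[i],(lo+hi)/2).round(1))
E
python3 - <<'E'
from h import *
p,d=shot("top","t4"); 
print("caps");tops(d,60,74); print("guard"); tops(d,42,54,amin=100)
s=ctrl.read_state(); print({k:np.round(s[k],3).tolist() for k in("ee_pos","width")})
cv2.imwrite("pics/t4c.png",cv2.resize(p[150:290,180:380,::-1],(800,560),interpolation=cv2.INTER_CUBIC))
E
```

```text
caps
[272.9 193.3] 102 z 66.9 -> [603.2 -97.3  67. ]
[294.8 227.1] 101 z 66.6 -> [ 522.3 -152.5   67. ]
[290.7 262.8] 108 z 66.5 -> [ 436.6 -145.    67. ]
guard
[334.8 255. ] 406 z 48.1 -> [ 456.4 -251.5   48. ]
{'ee_pos': [540.938, -295.267, 189.345], 'width': 87.987}
```

View pics/t4c.png

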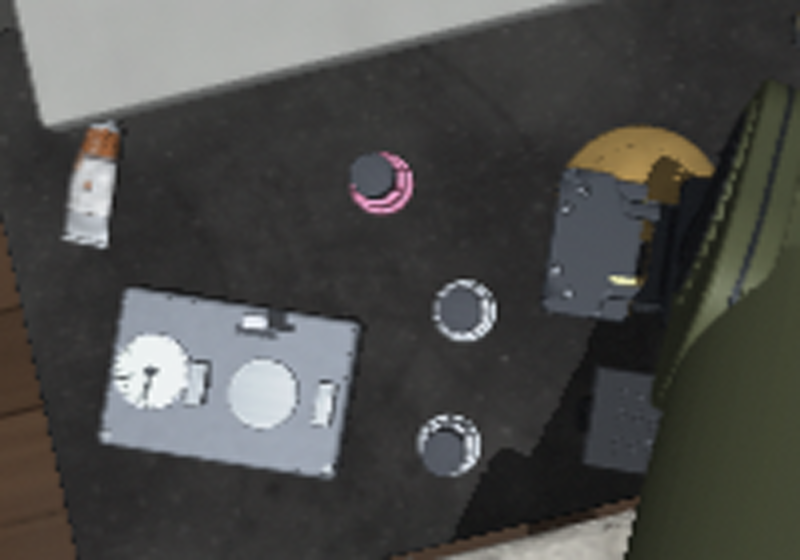

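Run:
```python
from h import *
s=ctrl.read_state(); print(s["joint_positions"].round(2))
print("plate",cast("top",246,248.5,36),"dial",cast("top",180+152/4,150+371/4,32))
```

```text
[ 0.48  0.75 -0.09  1.65  0.09  0.74 -1.37]
plate [466.70592499 -31.15976644  36.        ] dial [479.21616478  39.87457577  32.        ]
```

drive_tool:
  travel:
    - [-0.03,0.2,0]
    - [-0.03,0.2,0]
    - [-0.03,0.2,0]
    - [-0.03,0.2,0]
    - [-0.03,0.2,0]
    - [-0.03,0.2,0]
    - [-0.03,0.2,-0.1]
    - [-0.02,0.2,-0.1]
    - [-0.02,0.2,-0.1]
    - [-0.02,0.2,-0.1]
    - [-0.02,0.2,-0.1]
    - [-0.02,0.2,-0.1]
  delta_rot:
    - [0,0,0.94]
    - [0,0,0.94]
    - [0,0,0.94]
    - [0,0,0.94]
    - [0,0,0.94]
    - [0,0,0.94]
    - [0,0,0.94]
    - [0,0,0.94]
    - [0,0,0.94]
    - [0,0,0.94]
    - [0,0,0.94]
    - [0,0,0.94]
  claw: [1,1,1,1,1,1,1,1,1,1,1,1]

```text
time_s: 10.55
ee_pos: [521.9, -150.5, 153.3]
eef_rot: [0.0, 0.946, 0.323, 0.0]
ft_force: [0.4, -0.2, -0.1]
width: 87.9
gripper_force: 0.0
```

Run:
```python
from h import *
s=ctrl.read_state(); print({k:np.round(s[k],3).tolist() for k in("ee_pos","eef_rot","joint_positions")})
```

```text
{'ee_pos': [521.902, -150.485, 153.309], 'eef_rot': [0.0, 0.946, 0.323, 0.0], 'joint_positions': [0.354, 0.731, -0.264, 1.9, 0.337, 0.554, -1.047]}
```

drive_tool:
  travel:
    - [0,0,-0.7]
    - [0,0,-0.7]
    - [0,0,-0.6]
    - [0,0,-0.15]
    - [0,0,0]
    - [0,0,0]
    - [0,0,0]
    - [0,0,0]
    - [0,0,0]
    - [0,0,0]
    - [0,0,0]
  delta_rot:
    - [0,0,0]
    - [0,0,0]
    - [0,0,0]
    - [0,0,0]
    - [0,0,0]
    - [0,0,0]
    - [0,0,0]
    - [0,0,0]
    - [0,0,0]
    - [0,0,0]
    - [0,0,0]
  claw: [1,1,1,1,1,0.3,0.3,0.3,0.3,0.3,0.3]
  force: 15

```text
time_s: 11.92
ee_pos: [521.8, -151.2, 24.7]
eef_rot: [-0.0, 0.947, 0.321, -0.0]
ft_force: [-0.8, -0.1, 0.7]
width: 33.3
gripper_force: 15.0
```

drive_tool:
  travel:
    - [0,0,0.4]
    - [0,0,0.5]
    - [0,0,0.4]
    - [-0.3,0.1,0]
    - [-0.3,0.35,0]
    - [-0.3,0.6,0]
    - [0,0.6,0]
    - [0,0.39,0]
    - [0,0,0]
  delta_rot:
    - [0,0,0]
    - [0,0,0]
    - [0,0,0]
    - [0,0,0]
    - [0,0,0]
    - [0,0,0]
    - [0,0,0]
    - [0,0,0]
    - [0,0,0]
  claw: [0.3,0.3,0.3,0.3,0.3,0.3,0.3,0.3,0.3]

```text
time_s: 13.05
ee_pos: [468.0, -26.7, 102.7]
eef_rot: [-0.001, 0.947, 0.323, 0.0]
ft_force: [-0.8, -0.5, -0.9]
width: 33.4
gripper_force: 15.0
```

drive_tool:
  travel:
    - [0,-0.02,-0.3]
    - [0,0,-0.25]
    - [0,0,-0.12]
    - [0,0,0]
  delta_rot:
    - [0,0,0]
    - [0,0,0]
    - [0,0,0]
    - [0,0,0]
  claw: [0.3,0.3,0.3,0.3]

```text
time_s: 13.55
ee_pos: [467.7, -30.9, 62.2]
eef_rot: [0.0, 0.947, 0.32, -0.001]
ft_force: [0.9, 0.0, -1.5]
width: 33.3
gripper_force: 15.0
```

drive_tool:
  travel:
    - [0,0.025,0]
    - [0,0,-0.025]
    - [0,0,0]
    - [0,0,0]
    - [0,0,0]
    - [0,0,0]
  delta_rot:
    - [0,0,0]
    - [0,0,0]
    - [0,0,0]
    - [0,0,0]
    - [0,0,0]
    - [0,0,0]
  claw: [0.3,0.3,0.3,0.62,0.62,0.62]

```text
time_s: 14.3
ee_pos: [468.0, -28.6, 61.1]
eef_rot: [0.0, 0.947, 0.321, 0.0]
ft_force: [0.1, -1.0, 0.1]
width: 54.8
gripper_force: 0.0
```

drive_tool:
  travel:
    - [0,0,0.4]
    - [0,0,0.5]
    - [0,0,0.1]
    - [0,0,0]
    - [0,0,0]
    - [0,0,0]
    - [0,0,0]
  delta_rot:
    - [0,0,0]
    - [0,0,0]
    - [0,0,0]
    - [0,0,0]
    - [0,0,0]
    - [0,0,0]
    - [0,0,0]
  claw: [0.62,0.62,0.62,0,0,0,0]

```text
time_s: 15.18
ee_pos: [467.7, -28.5, 120.6]
eef_rot: [-0.0, 0.947, 0.321, -0.0]
ft_force: [-0.6, -0.9, 0.3]
width: 16.6
gripper_force: 0.0
```

Run:
```python
from h import *
s,_=shot("side","s5"); t,_=shot("top","t5")
a=cv2.resize(s[130:220,230:350],(800,600),interpolation=cv2.INTER_CUBIC)[:, :400*2]
b=cv2.resize(t[200:300,190:290],(500,500),interpolation=cv2.INTER_CUBIC)
a=cv2.resize(s[130:220,240:320],(300,338),interpolation=cv2.INTER_CUBIC)
o=np.zeros((500,800,3),np.uint8); o[:338,:300]=a; o[:,300:]=b; cv2.imwrite("pics/c5.png",o[:,:,::-1])
s=ctrl.read_state(); print({k:np.round(s[k],2).tolist() for k in("ee_pos","ft_force","width")})
```

```text
{'ee_pos': [467.82, -28.55, 120.76], 'ft_force': [-0.6, -0.41, 0.01], 'width': 9.11}
```

View pics/c5.png

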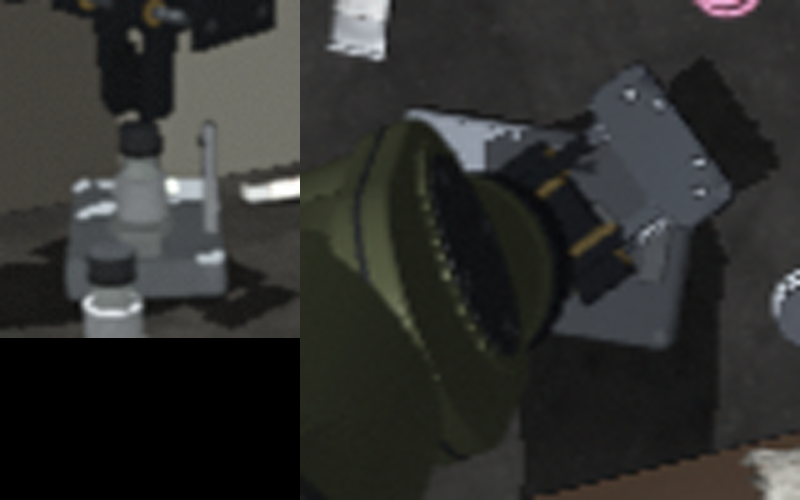

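drive_tool:
  travel:
    - [0,0,-0.08]
    - [0,0,-0.07]
    - [0,0,-0.06]
    - [0,0,0]
    - [0,0,0]
  delta_rot:
    - [0,0,0]
    - [0,0,0]
    - [0,0,0]
    - [0,0,0]
    - [0,0,0]
  claw: [0,0,0,0,0]

```text
time_s: 15.9
ee_pos: [468.0, -28.6, 108.5]
eef_rot: [0.0, 0.947, 0.321, 0.0]
ft_force: [0.6, -0.4, 2.5]
width: 0.3
gripper_force: 1.5
```

drive_tool:
  travel:
    - [0,0,-0.05]
    - [0,0,-0.04]
    - [0,0,0]
    - [0,0,0]
    - [0,0,0]
  delta_rot:
    - [0,0,0]
    - [0,0,0]
    - [0,0,0]
    - [0,0,0]
    - [0,0,0]
  claw: [0,0,0,0,0]

```text
time_s: 16.52
ee_pos: [468.1, -28.6, 103.1]
eef_rot: [0.0, 0.947, 0.321, 0.0]
ft_force: [-0.4, 0.3, 5.4]
width: 0.3
gripper_force: 2.5
```

Run:
```python
from h import *
F=[];Z=[]
for i in range(6):
    if i<1: s,d=shot("side","s6")
    else: ctrl.capture("top")
    r=ctrl.read_state(); F.append(r["ft_force"]);Z.append(r["ee_pos"][2])
print(np.round(F,2).tolist(),np.round(Z,2))
a=cv2.resize(s[140:200,250:310],(600,600),interpolation=cv2.INTER_CUBIC); cv2.imwrite("pics/c6.png",a[:,:,::-1])
```

```text
[[-0.25, 0.36, 5.89], [-0.07, -1.54, 4.87], [-0.59, -0.44, 5.43], [0.91, 0.11, 4.95], [-0.6, -0.18, 5.45], [-0.48, -0.34, 5.97]] [103.05 103.08 103.07 103.06 103.07 103.07]
```

View pics/c6.png

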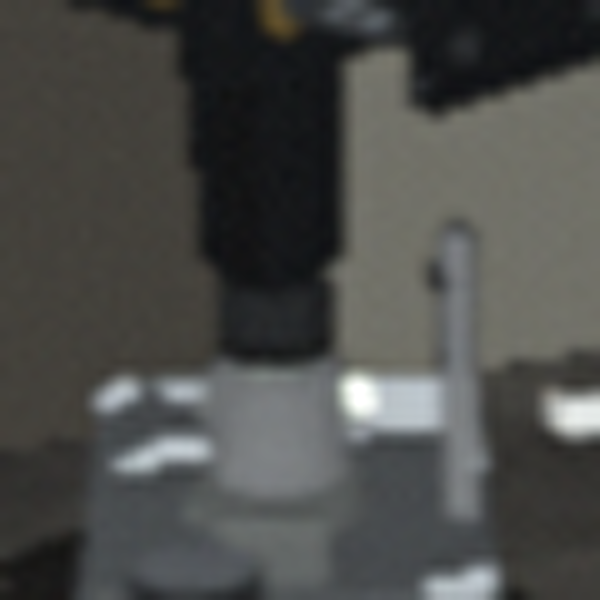

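drive_tool:
  travel:
    - [0,0,0.15]
    - [0,0,0.2]
    - [0,0,0]
    - [0,0,0]
    - [0,0,0]
    - [0,0,-0.4]
    - [0,0,-0.5]
    - [0,0,-0.15]
    - [0,0,0]
    - [0,0,0]
    - [0,0,0]
    - [0,0,0]
  delta_rot:
    - [0,0,0]
    - [0,0,0]
    - [0,0,0]
    - [0,0,0]
    - [0,0,0]
    - [0,0,0]
    - [0,0,0]
    - [0,0,0]
    - [0,0,0]
    - [0,0,0]
    - [0,0,0]
    - [0,0,0]
  claw: [0,0.62,0.62,0.62,0.62,0.62,0.62,0.62,0.62,0.3,0.3,0.3]

```text
time_s: 18.32
ee_pos: [468.4, -28.7, 61.6]
eef_rot: [0.0, 0.947, 0.321, 0.001]
ft_force: [-0.2, -0.9, 1.1]
width: 33.4
gripper_force: 15.0
```

drive_tool:
  travel:
    - [0,0,0.3]
    - [0,0,0.45]
    - [0,-0.6,0]
    - [0,-0.6,0]
    - [0.45,-0.67,0]
    - [0.45,-0.67,0]
    - [0.45,-0.67,0]
    - [0.44,-0.66,0]
    - [0,0,-0.4]
    - [0,0,0]
  delta_rot:
    - [0,0,0]
    - [0,0,0]
    - [0,0,0]
    - [0,0,0]
    - [0,0,0]
    - [0,0,0]
    - [0,0,0]
    - [0,0,0]
    - [0,0,0]
    - [0,0,0]
  claw: [0.3,0.3,0.3,0.3,0.3,0.3,0.3,0.3,0.3,0.3]

```text
time_s: 19.58
ee_pos: [573.3, -260.6, 80.3]
eef_rot: [-0.001, 0.947, 0.32, -0.002]
ft_force: [0.1, 0.8, -1.5]
width: 33.3
gripper_force: 15.0
```

Run:
```python
from h import *
s=ctrl.read_state(); print({k:np.round(s[k],2).tolist() for k in("ee_pos","ft_force","width")})
s,d=shot("side","s7"); P=cloud("side",d)
a=cv2.resize(s[150:270,220:400],(780,520),interpolation=cv2.INTER_CUBIC); cv2.imwrite("pics/c7.png",a[:,:,::-1])
```

```text
{'ee_pos': [573.26, -260.59, 80.26], 'ft_force': [0.1, 0.8, -1.51], 'width': 33.25}
```

View pics/c7.png

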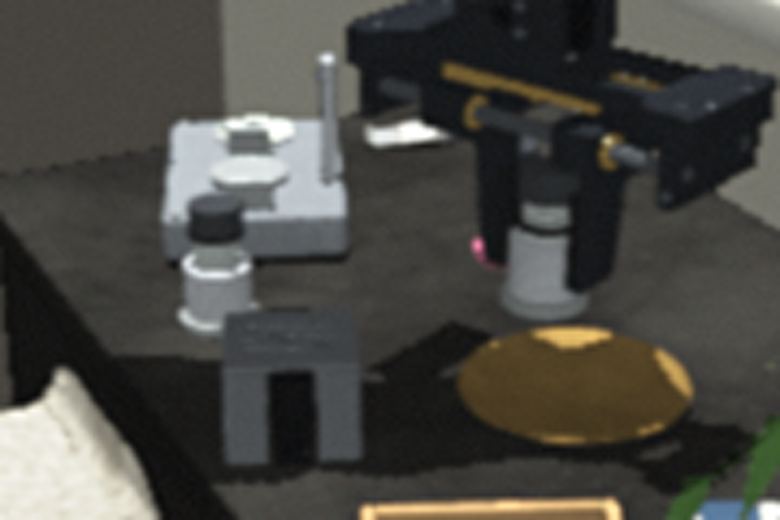

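drive_tool:
  travel:
    - [0,0,-0.4]
    - [0,0,-0.2]
    - [0,0,-0.1]
    - [0,0,0]
  delta_rot:
    - [0,0,0]
    - [0,0,0]
    - [0,0,0]
    - [0,0,0]
  claw: [0.3,0.3,0.3,0.3]

```text
time_s: 20.12
ee_pos: [575.4, -260.5, 40.2]
eef_rot: [-0.0, 0.947, 0.321, -0.0]
ft_force: [-0.1, 0.3, -1.2]
width: 33.4
gripper_force: 15.0
```

drive_tool:
  travel:
    - [0,0,-0.04]
    - [0,0,0]
    - [0,0,-0.02]
    - [0,0,0]
  delta_rot:
    - [0,0,0]
    - [0,0,0]
    - [0,0,0]
    - [0,0,0]
  claw: [0.3,0.3,0.3,0.3]

```text
time_s: 20.62
ee_pos: [575.6, -260.9, 37.3]
eef_rot: [0.0, 0.947, 0.321, 0.0]
ft_force: [-1.8, 0.5, 4.4]
width: 33.5
gripper_force: 15.0
```

drive_tool:
  travel:
    - [0,0,0]
    - [0,0,0]
    - [0,0,0]
    - [0,0,0.4]
    - [0,0,0.7]
    - [0,0,0.7]
    - [0,0,0]
    - [-0.7,0,0]
  delta_rot:
    - [0,0,0]
    - [0,0,0]
    - [0,0,0]
    - [0,0,0]
    - [0,0,0]
    - [0,0,0]
    - [0,0,0]
    - [0,0,0]
  claw: [0.62,0.62,0.62,0.62,0.62,0.9,1,1]

```text
time_s: 21.62
ee_pos: [535.8, -259.9, 144.3]
eef_rot: [0.001, 0.947, 0.321, 0.002]
ft_force: [-1.1, -0.3, -1.0]
width: 82.7
gripper_force: 0.0
```

Run:
```python
from h import *
p,d=shot("top","t8"); print("caps");tops(d,60,74,amin=15); tops(d,74,84,amin=10)
s,d=shot("side","s8"); P=cloud("side",d); 
Z=P[:,:,2]; m=(Z>62)&(Z<85)&(P[:,:,0]>400)&(P[:,:,0]<640)&(P[:,:,1]>-300)&(P[:,:,1]<-80)
k,l,st,c=cv2.connectedComponentsWithStats(m.astype(np.uint8))
for i in range(1,k):
    if st[i,4]>10: print("side",c[i].round(1),st[i,4],np.median(P[l==i],0).round(1))
print(ctrl.read_state()["ee_pos"].round(1))
```

```text
caps
[273.  193.2] 102 z 66.5 -> [603.3 -97.5  67. ]
[290.7 262.8] 108 z 67.1 -> [ 436.6 -145.    67. ]
side [335.3 183.4] 27 [595.9 -95.9  66.4]
side [269.4 197.6] 77 [ 435.8 -149.2   66.8]
side [347.2 211.7] 154 [ 574.2 -269.2   75.5]
[ 527.  -261.3  142.8]
```

drive_tool:
  travel:
    - [-0.4,0.5,0]
    - [-0.4,0.5,0]
    - [-0.4,0.5,0]
    - [-0.3,0.47,0]
    - [0,0,-0.5]
    - [0,0,-0.7]
    - [0,0,-0.5]
    - [0,0,-0.27]
    - [0,0,0]
  delta_rot:
    - [0,0,0]
    - [0,0,0]
    - [0,0,0]
    - [0,0,0]
    - [0,0,0]
    - [0,0,0]
    - [0,0,0]
    - [0,0,0]
    - [0,0,0]
  claw: [1,1,1,1,1,1,1,1,1]

```text
time_s: 22.85
ee_pos: [442.8, -142.1, 24.6]
eef_rot: [-0.001, 0.947, 0.321, -0.001]
ft_force: [-0.3, -0.3, 0.3]
width: 88.3
gripper_force: 0.0
```

drive_tool:
  travel:
    - [-0.1,-0.01,0]
    - [0,0,0]
    - [0,0,0]
    - [0,0,0]
    - [0,0,0]
    - [0,0,0]
    - [0,0,0]
    - [0,0,0]
  delta_rot:
    - [0,0,0]
    - [0,0,0]
    - [0,0,0]
    - [0,0,0]
    - [0,0,0]
    - [0,0,0]
    - [0,0,0]
    - [0,0,0]
  claw: [1,1,0.3,0.3,0.3,0.3,0.3,0.3]
  force: 15

```text
time_s: 23.85
ee_pos: [438.2, -143.3, 27.0]
eef_rot: [-0.001, 0.947, 0.321, -0.001]
ft_force: [-1.0, 1.7, 0.9]
width: 33.6
gripper_force: 15.0
```

drive_tool:
  travel:
    - [0,0,0.4]
    - [0,0,0.5]
    - [0,0,0.4]
    - [0.25,0.3,0]
    - [0.25,0.6,0]
    - [0,0.6,0]
    - [0,0.41,0]
    - [0,0,0]
    - [0,0,0]
  delta_rot:
    - [0,0,0]
    - [0,0,0]
    - [0,0,0]
    - [0,0,0]
    - [0,0,0]
    - [0,0,0]
    - [0,0,0]
    - [0,0,0]
    - [0,0,0]
  claw: [0.3,0.3,0.3,0.3,0.3,0.3,0.3,0.3,0.3]

```text
time_s: 24.98
ee_pos: [468.0, -30.2, 104.9]
eef_rot: [-0.0, 0.947, 0.32, -0.001]
ft_force: [0.3, -0.3, -1.4]
width: 33.6
gripper_force: 15.0
```

Lower to just above the plate, then feel for contact.

drive_tool:
  travel:
    - [0,0.02,-0.3]
    - [0,0,-0.25]
    - [0,0,-0.12]
    - [0,0,0]
    - [0,0,0]
  delta_rot:
    - [0,0,0]
    - [0,0,0]
    - [0,0,0]
    - [0,0,0]
    - [0,0,0]
  claw: [0.3,0.3,0.3,0.3,0.3]

```text
time_s: 25.6
ee_pos: [468.6, -28.1, 65.2]
eef_rot: [-0.0, 0.947, 0.32, -0.001]
ft_force: [0.1, 0.1, -1.4]
width: 33.2
gripper_force: 15.0
```

drive_tool:
  travel:
    - [0,0,-0.03]
    - [0,0,-0.02]
    - [0,0,0]
  delta_rot:
    - [0,0,0]
    - [0,0,0]
    - [0,0,0]
  claw: [0.3,0.3,0.3]

```text
time_s: 25.98
ee_pos: [468.7, -27.8, 62.2]
eef_rot: [-0.0, 0.947, 0.321, -0.0]
ft_force: [0.8, -0.4, 4.9]
width: 33.8
gripper_force: 15.0
```

drive_tool:
  travel:
    - [0,0,0]
    - [0,0,0]
    - [0,0,0]
    - [0,0,0.4]
    - [0,0,0.5]
    - [0,0,0.1]
    - [0,0,0]
    - [0,0,0]
    - [0,0,0]
    - [0,0,0]
    - [0,0,0]
  delta_rot:
    - [0,0,0]
    - [0,0,0]
    - [0,0,0]
    - [0,0,0]
    - [0,0,0]
    - [0,0,0]
    - [0,0,0]
    - [0,0,0]
    - [0,0,0]
    - [0,0,0]
    - [0,0,0]
  claw: [0.62,0.62,0.62,0.62,0.62,0.62,0,0,0,0,0]

```text
time_s: 27.35
ee_pos: [468.3, -27.7, 121.6]
eef_rot: [-0.001, 0.947, 0.321, -0.001]
ft_force: [0.1, 0.1, 0.3]
width: 6.6
gripper_force: 0.0
```

drive_tool:
  travel:
    - [0,0,-0.08]
    - [0,0,-0.07]
    - [0,0,-0.06]
    - [0,0,0]
    - [0,0,0]
  delta_rot:
    - [0,0,0]
    - [0,0,0]
    - [0,0,0]
    - [0,0,0]
    - [0,0,0]
  claw: [0,0,0,0,0]

```text
time_s: 27.98
ee_pos: [468.4, -27.7, 109.4]
eef_rot: [-0.001, 0.947, 0.321, -0.001]
ft_force: [0.4, -0.8, 3.5]
width: 0.7
gripper_force: 1.3
```

drive_tool:
  travel:
    - [0,0,-0.05]
    - [0,0,-0.055]
    - [0,0,0]
    - [0,0,0]
    - [0,0,0]
  delta_rot:
    - [0,0,0]
    - [0,0,0]
    - [0,0,0]
    - [0,0,0]
    - [0,0,0]
  claw: [0,0,0,0,0]

```text
time_s: 28.6
ee_pos: [468.5, -27.7, 103.0]
eef_rot: [-0.001, 0.947, 0.321, -0.001]
ft_force: [-0.6, 0.5, 5.0]
width: 0.4
gripper_force: 2.6
```

Run:
```python
from h import *
F=[];Z=[]
for i in range(6):
    s,d=ctrl.capture("side")
    r=ctrl.read_state(); F.append(r["ft_force"][2]);Z.append(r["ee_pos"][2])
print(np.round(F,2).tolist(),np.round(Z,2))
a=cv2.resize(s[140:200,250:310],(600,600),interpolation=cv2.INTER_CUBIC); cv2.imwrite("pics/c9.png",a[:,:,::-1])
```

```text
[5.79, 5.12, 5.25, 5.33, 5.44, 4.99] [103.01 102.99 103.   102.99 103.   103.  ]
```

View pics/c9.png

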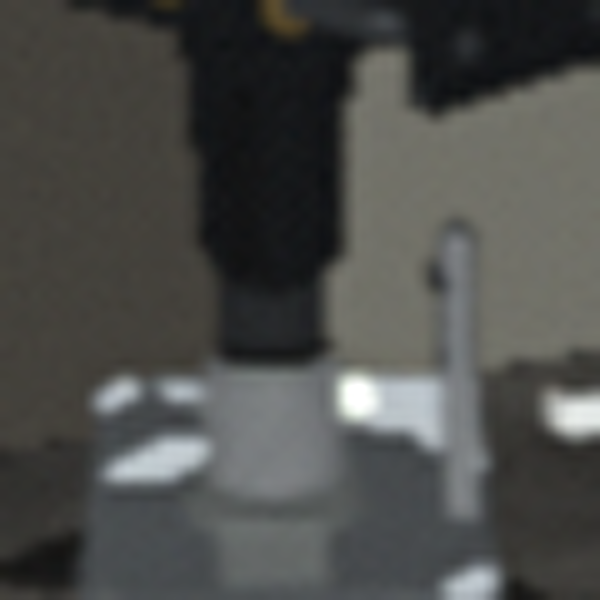

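drive_tool:
  travel:
    - [0,0,0.15]
    - [0,0,0.2]
    - [0,0,0]
    - [0,0,0]
    - [0,0,0]
    - [0,0,-0.4]
    - [0,0,-0.5]
    - [0,0,-0.15]
    - [0,0,0]
    - [0,0,0]
    - [0,0,0]
    - [0,0,0]
  delta_rot:
    - [0,0,0]
    - [0,0,0]
    - [0,0,0]
    - [0,0,0]
    - [0,0,0]
    - [0,0,0]
    - [0,0,0]
    - [0,0,0]
    - [0,0,0]
    - [0,0,0]
    - [0,0,0]
    - [0,0,0]
  claw: [0,0.62,0.62,0.62,0.62,0.62,0.62,0.62,0.62,0.3,0.3,0.3]

```text
time_s: 30.4
ee_pos: [468.8, -27.8, 61.5]
eef_rot: [-0.0, 0.947, 0.321, -0.0]
ft_force: [-0.7, 0.1, 0.8]
width: 33.9
gripper_force: 15.0
```

Run:
```python
from h import *
# any further plunger on the bench (cap tops near 67 mm)?  dish occupancy from the side view
d=np.load("pics/top0.npy"); P=cloud("top",d);Z=P[:,:,2]
m=(Z>55)&(Z<76)&(P[:,:,0]>350)&(P[:,:,0]<760)&(P[:,:,1]>-800)
k,l,st,c=cv2.connectedComponentsWithStats(m.astype(np.uint8))
for i in range(1,k):
    if st[i,4]>25: print(c[i].round(1),st[i,2:].tolist(),np.median(P[l==i],0).round(1))
```

```text
[539.9 140.8] [7, 6, 29] [ 747.7 -749.9   63.5]
[424.1 156.4] [21, 21, 77] [ 698.  -459.5   68.1]
[ 91. 169.] [183, 45, 454] [654.  342.5  65.5]
[272.9 193.4] [11, 12, 104] [603.5 -97.4  66.6]
[485.5 219.1] [10, 26, 74] [ 552.2 -612.8   66.7]
[509.7 209.5] [7, 10, 36] [ 578.1 -673.9   62.8]
[512.  223.4] [13, 23, 92] [ 541.8 -680.4   66.8]
[294.8 227.1] [12, 11, 102] [ 522.6 -152.9   67.1]
[255.1 252.8] [6, 16, 37] [460.9 -59.5  72.5]
[290.7 262.7] [12, 12, 110] [ 436.4 -145.5   66.8]
```

drive_tool:
  travel:
    - [0,0,0.3]
    - [0,0,0.45]
    - [0,0,0.3]
    - [0,-0.6,0]
    - [0,-0.6,0]
    - [0.5,-0.52,0]
    - [0.5,-0.52,0]
    - [0.5,-0.52,0]
    - [0.5,-0.52,0]
    - [0.52,-0.52,0]
    - [0,0,0]
    - [0,0,0]
  delta_rot:
    - [0,0,0]
    - [0,0,0]
    - [0,0,0]
    - [0,0,-1]
    - [0,0,-1]
    - [0,0,-1]
    - [0,0,-1]
    - [0,0,-1]
    - [0,0,-1]
    - [0,0,-1]
    - [0,0,-0.6]
    - [0,0,0]
  claw: [0.3,0.3,0.3,0.3,0.3,0.3,0.3,0.3,0.3,0.3,0.3,0.3]

```text
time_s: 31.9
ee_pos: [618.4, -254.8, 123.4]
eef_rot: [-0.001, 0.998, 0.061, -0.002]
ft_force: [-0.2, 0.1, -2.2]
width: 33.4
gripper_force: 15.0
```

Run:
```python
from h import *
s,d=shot("side","s10"); P=cloud("side",d); Z=P[:,:,2]
m=(Z>71)&(Z<85)&(P[:,:,0]>500)&(P[:,:,0]<640)&(P[:,:,1]>-320)&(P[:,:,1]<-200)
k,l,st,c=cv2.connectedComponentsWithStats(m.astype(np.uint8))
for i in range(1,k):
    if st[i,4]>10: print("side",c[i].round(1),st[i].tolist(),np.median(P[l==i],0).round(1))
t,d=shot("top","t10"); tops(d,70,84,amin=10)
cv2.imwrite("pics/c10.png",np.vstack([cv2.resize(s[150:260,270:430],(580,300)),cv2.resize(t[150:260,270:430],(580,300))])[:,:,::-1])
r=ctrl.read_state(); print({k:np.round(r[k],3).tolist() for k in("ee_pos","eef_rot","ft_force","width")})
```

```text
side [347.1 210. ] [341, 206, 14, 9, 110] [ 574.2 -266.4   77.7]
{'ee_pos': [618.589, -254.209, 123.763], 'eef_rot': [-0.001, 0.998, 0.062, -0.001], 'ft_force': [-0.326, 0.246, -1.537], 'width': 33.297}
```

View pics/c10.png

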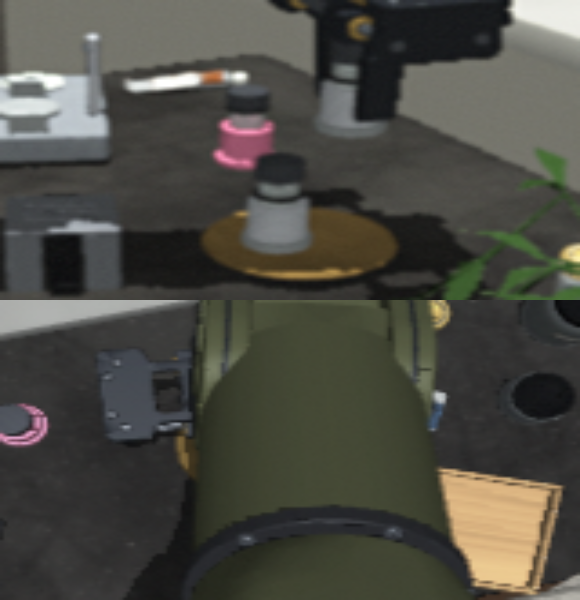

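drive_tool:
  travel:
    - [0.05,0,-0.5]
    - [0,0,-0.5]
    - [0,0,-0.25]
    - [0,0,-0.1]
    - [0,0,0]
    - [0,0,-0.05]
    - [0,0,0]
  delta_rot:
    - [0,0,0]
    - [0,0,0]
    - [0,0,0]
    - [0,0,0]
    - [0,0,0]
    - [0,0,0]
    - [0,0,0]
  claw: [0.3,0.3,0.3,0.3,0.3,0.3,0.3]

```text
time_s: 32.88
ee_pos: [622.9, -255.9, 40.5]
eef_rot: [-0.001, 0.998, 0.061, -0.0]
ft_force: [0.1, -0.1, -1.3]
width: 33.8
gripper_force: 15.0
```

drive_tool:
  travel:
    - [0,0,-0.035]
    - [0,0,0]
    - [0,0,0]
  delta_rot:
    - [0,0,0]
    - [0,0,0]
    - [0,0,0]
  claw: [0.3,0.3,0.3]

```text
time_s: 33.25
ee_pos: [622.6, -255.7, 37.9]
eef_rot: [-0.001, 0.998, 0.061, -0.001]
ft_force: [0.4, 0.6, -0.1]
width: 33.6
gripper_force: 15.0
```

drive_tool:
  travel:
    - [0,0,-0.015]
    - [0,0,0]
    - [0,0,0]
    - [0,0,0]
    - [0,0,0]
    - [0,0,0.4]
    - [0,0,0.7]
    - [0,0,0.7]
    - [0,0,0]
    - [0,0,0]
  delta_rot:
    - [0,0,0]
    - [0,0,0]
    - [0,0,0]
    - [0,0,0]
    - [0,0,0]
    - [0,0,0]
    - [0,0,0]
    - [0,0,0]
    - [0,0,0]
    - [0,0,0]
  claw: [0.3,0.3,0.62,0.62,0.62,0.62,0.62,0.62,0.9,1]

```text
time_s: 34.5
ee_pos: [622.3, -255.8, 145.6]
eef_rot: [-0.001, 0.998, 0.061, -0.001]
ft_force: [-1.0, 0.3, 0.6]
width: 72.7
gripper_force: 0.0
```

drive_tool:
  travel:
    - [-0.6,0.5,0]
    - [-0.6,0.5,0]
    - [-0.6,0.5,0.2]
    - [-0.6,0.5,0.2]
    - [0,0,0]
  delta_rot:
    - [0,0,-0.9]
    - [0,0,-0.9]
    - [0,0,-0.9]
    - [0,0,-0.98]
    - [0,0,0]
  claw: [1,1,1,1,1]

```text
time_s: 35.12
ee_pos: [474.9, -133.3, 168.8]
eef_rot: [-0.001, 0.998, -0.065, -0.003]
ft_force: [-0.6, -0.1, -0.8]
width: 88.0
gripper_force: 0.0
```

Run:
```python
from h import *
t,d=shot("top","t11"); print("caps"); tops(d,72,84,amin=15); print("guard"); tops(d,42,54,amin=100,amax=900)
P=cloud("top",d);Z=P[:,:,2]; m=((Z>43)&(Z<54)&(P[:,:,0]>400)&(P[:,:,0]<520)&(P[:,:,1]>-310)&(P[:,:,1]<-200)).astype(np.uint8)
c,_=cv2.findContours(m,cv2.RETR_EXTERNAL,cv2.CHAIN_APPROX_NONE); c=max(c,key=cv2.contourArea); print(cv2.minAreaRect(c),cast("top",*cv2.minAreaRect(c)[0],48))
s,d=shot("side","s11"); P=cloud("side",d); Z=P[:,:,2]
m=(Z>71)&(Z<85)&(P[:,:,0]>500)&(P[:,:,0]<660)&(P[:,:,1]>-320)&(P[:,:,1]<-200)
k,l,st,c=cv2.connectedComponentsWithStats(m.astype(np.uint8))
for i in range(1,k):
    if st[i,4]>10: print("side",c[i].round(1),st[i].tolist(),np.median(P[l==i],0).round(1))
cv2.imwrite("pics/c11.png",np.vstack([cv2.resize(s[150:260,270:430],(580,300)),cv2.resize(t[170:280,220:380],(580,300))])[:,:,::-1])
r=ctrl.read_state(); print({k:np.round(r[k],3).tolist() for k in("ee_pos","eef_rot","ft_force","width")})
```

```text
caps
[339.4 186.9] 103 z 78.6 -> [ 621.2 -257.8   78. ]
[341.  205.6] 105 z 78.2 -> [ 576.4 -262.6   78. ]
guard
[339.9 255.5] 541 z 48.2 -> [ 455.4 -264.1   48. ]
((340.75140380859375, 255.6156005859375), (23.568862915039062, 24.557235717773438), 8.746161460876465) [ 455.15179236 -266.16152572   48.        ]
side [368.  206.9] [362, 203, 13, 9, 101] [ 619.3 -261.4   77.9]
side [347.3 209.9] [341, 206, 14, 9, 108] [ 575.3 -266.5   77.8]
{'ee_pos': [478.628, -135.807, 168.605], 'eef_rot': [-0.001, 0.998, -0.067, -0.001], 'ft_force': [0.487, -0.041, -0.072], 'width': 88.052}
```

View pics/c11.png

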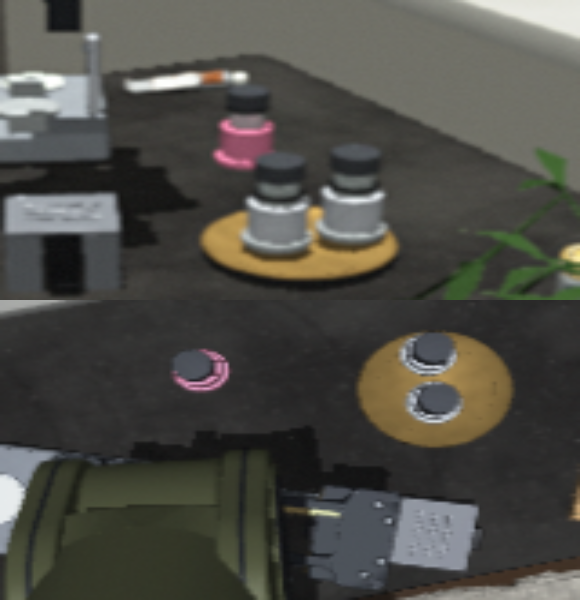

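drive_tool:
  travel:
    - [-0.13,-0.7,0]
    - [-0.13,-0.7,0]
    - [-0.13,-0.65,0]
    - [0,0,0]
    - [0,0,-0.7]
    - [0,0,-0.7]
    - [0,0,-0.6]
    - [0,0,-0.23]
    - [0,0,0]
  delta_rot:
    - [0,0,0]
    - [0,0,0]
    - [0,0,0]
    - [0,0,0]
    - [0,0,0]
    - [0,0,0]
    - [0,0,0]
    - [0,0,0]
    - [0,0,0]
  claw: [1,1,1,1,1,1,1,1,1]

```text
time_s: 36.35
ee_pos: [455.4, -258.3, 34.5]
eef_rot: [-0.001, 0.998, -0.067, -0.001]
ft_force: [0.5, -0.5, 0.5]
width: 88.5
gripper_force: 0.0
```

drive_tool:
  travel:
    - [0,0,-0.02]
    - [0,0,0]
    - [0,0,0]
    - [0,0,0]
    - [0,0,0]
    - [0,0,0]
    - [0,0,0.3]
    - [0,0,0.6]
    - [0,0,0.7]
    - [0,0,0.5]
    - [0,0,0]
  delta_rot:
    - [0,0,0]
    - [0,0,0]
    - [0,0,0]
    - [0,0,0]
    - [0,0,0]
    - [0,0,0]
    - [0,0,0]
    - [0,0,0]
    - [0,0,0]
    - [0,0,0]
    - [0,0,0]
  claw: [1,0.6,0.6,0.6,0.6,0.6,0.6,0.6,0.6,0.6,0.6]
  force: 20

```text
time_s: 37.72
ee_pos: [456.2, -259.3, 161.8]
eef_rot: [-0.0, 0.998, -0.068, 0.002]
ft_force: [0.4, 0.4, -0.8]
width: 56.6
gripper_force: 20.0
```

drive_tool:
  travel:
    - [0.04,0.77,0]
    - [0.04,0.77,0]
    - [0.04,0.77,0]
    - [0.04,0.77,0]
    - [0.05,0.77,0]
    - [0,0,0]
    - [0,0,0]
  delta_rot:
    - [0,0,0]
    - [0,0,0]
    - [0,0,0]
    - [0,0,0]
    - [0,0,0]
    - [0,0,0]
    - [0,0,0]
  claw: [0.6,0.6,0.6,0.6,0.6,0.6,0.6]

```text
time_s: 38.6
ee_pos: [467.0, -28.3, 159.1]
eef_rot: [-0.0, 0.998, -0.067, -0.002]
ft_force: [-0.6, -0.6, -1.1]
width: 56.9
gripper_force: 20.0
```

drive_tool:
  travel:
    - [0.02,0,-0.6]
    - [0,0,-0.5]
    - [0,0,-0.1]
    - [0,0,0]
    - [0,0,0]
  delta_rot:
    - [0,0,0]
    - [0,0,0]
    - [0,0,0]
    - [0,0,0]
    - [0,0,0]
  claw: [0.6,0.6,0.6,0.6,0.6]

```text
time_s: 39.22
ee_pos: [469.5, -28.2, 88.8]
eef_rot: [-0.001, 0.998, -0.068, 0.0]
ft_force: [0.2, -0.2, -0.2]
width: 57.0
gripper_force: 20.0
```

drive_tool:
  travel:
    - [-0.01,0,-0.15]
    - [0,0,-0.12]
    - [0,0,-0.08]
    - [0,0,0]
    - [0,0,0]
  delta_rot:
    - [0,0,0]
    - [0,0,0]
    - [0,0,0]
    - [0,0,0]
    - [0,0,0]
  claw: [0.6,0.6,0.6,0.6,0.6]

```text
time_s: 39.85
ee_pos: [468.4, -27.7, 67.0]
eef_rot: [-0.001, 0.998, -0.067, -0.001]
ft_force: [0.7, 0.8, -1.6]
width: 56.4
gripper_force: 20.0
```

drive_tool:
  travel:
    - [0,0,-0.04]
    - [0,0,-0.03]
    - [0,0,0]
    - [0,0,0]
  delta_rot:
    - [0,0,0]
    - [0,0,0]
    - [0,0,0]
    - [0,0,0]
  claw: [0.6,0.6,0.6,0.6]

```text
time_s: 40.35
ee_pos: [468.7, -27.7, 64.6]
eef_rot: [-0.001, 0.998, -0.067, 0.001]
ft_force: [-2.6, 0.7, 20.9]
width: 57.1
gripper_force: 20.0
```

drive_tool:
  travel:
    - [0,0,0]
    - [0,0,0]
    - [0,0,0]
    - [0,0,0]
    - [0,0,0.3]
    - [0,0,0.6]
    - [0,0,0.6]
    - [0,0,0.3]
    - [0,0,0]
  delta_rot:
    - [0,0,0]
    - [0,0,0]
    - [0,0,0]
    - [0,0,0]
    - [0,0,0]
    - [0,0,0]
    - [0,0,0]
    - [0,0,0]
    - [0,0,0]
  claw: [1,1,1,1,1,1,1,1,1]

```text
time_s: 41.48
ee_pos: [469.1, -27.8, 171.6]
eef_rot: [-0.001, 0.998, -0.068, 0.001]
ft_force: [1.0, -0.3, 0.1]
width: 88.1
gripper_force: 0.0
```

drive_tool:
  travel:
    - [0,-0.8,0.2]
    - [0,-0.8,0.2]
    - [0,-0.8,0.2]
    - [0,-0.8,0]
    - [0,-0.8,0]
    - [0,-0.8,0]
    - [0,0,0]
    - [0,0,0]
  delta_rot:
    - [0,0,0]
    - [0,0,0]
    - [0,0,0]
    - [0,0,0]
    - [0,0,0]
    - [0,0,0]
    - [0,0,0]
    - [0,0,0]
  claw: [1,1,1,1,1,1,1,1]

```text
time_s: 42.48
ee_pos: [467.9, -314.7, 205.4]
eef_rot: [-0.002, 0.998, -0.067, -0.001]
ft_force: [-0.1, 0.3, 0.2]
width: 88.2
gripper_force: 0.0
```

Run:
```python
from h import *
t,d=shot("top","t12"); s,d2=shot("side","s12")
P0=cloud("top",np.load("pics/top0.npy")); P=cloud("top",d)
for nm,Q in(("start",P0),("now",P)):
    Z=Q[:,:,2]; m=((Z>70)&(Z<86)&(Q[:,:,0]>420)&(Q[:,:,0]<530)&(Q[:,:,1]>-90)&(Q[:,:,1]<30)).astype(np.uint8)
    c,_=cv2.findContours(m,cv2.RETR_EXTERNAL,cv2.CHAIN_APPROX_NONE); c=max(c,key=cv2.contourArea); print(nm,cv2.minAreaRect(c),m.sum(), np.median(Z[m>0]).round(1))
    A=Q[m>0]; q=np.linalg.lstsq(np.c_[A[:,:2]-A[:,:2].mean(0),np.ones(len(A))],A[:,2],rcond=None)[0]; print("tilt",q[:2].round(3))
tops(d,72,84,amin=15,amax=300)
cv2.imwrite("pics/c12.png",np.hstack([cv2.resize(s[160:230,240:320],(400,350),interpolation=cv2.INTER_CUBIC),cv2.resize(t[210:280,200:280],(400,350),interpolation=cv2.INTER_CUBIC)])[:,:,::-1])
print(ctrl.read_state()["ee_pos"].round(1))
```

```text
start ((242.68650817871094, 248.81890869140625), (28.957054138183594, 25.421899795532227), 8.972625732421875) 651 77.8
tilt [0.004 0.007]
now ((242.68919372558594, 248.3648681640625), (28.769821166992188, 25.481843948364258), 9.462322235107422) 651 77.8
tilt [0.002 0.006]
[339.4 186.9] 102 z 78.6 -> [ 621.3 -257.7   78. ]
[341.  205.5] 104 z 78.5 -> [ 576.5 -262.4   78. ]
[ 468.5 -313.8  206.1]
```

View pics/c12.png

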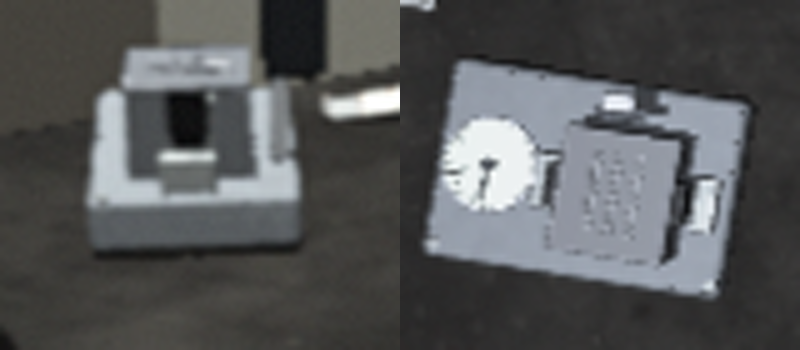

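```bash
python3 -c "
from h import *
print(ctrl.job_done())"
```

```text
the job is handed in; nothing more can be done
None
```

I handed the job in without ever reading the dial: the wrist blocked the camera's view of it while pressing. Instead I judged both plungers from the wrist force at the mark (about 5.4 N each, roughly 0.8 rad against the 1.2 rad tick), so both stand on the brass dish, and the guard is back on in its starting pose with its buttons out.

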